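Snap the drip nozzle onto the water pipe of the glass grinder

ROBOT

A 7-joint arm with a two-finger parallel gripper is mounted at the origin on the work surface. World frame = base frame: x ahead of the robot, y to its left, z up, the work surface at z = 0. Lengths are in mm, angles in rad, forces in N, time in s.
With the tool pointing down it reaches from about 400 to 900 mm from the base axis. Payload 5.6 kg.
Tool frame: the origin (TCP) lies midway between the tips of the shut fingers; the grasp point (between the pads) lies 19 mm behind it; z points along the fingers, y is the line along which they close (so a half turn about z gives the same grasp; the last joint's range is limited). The gripper opens to 92 mm and grips with 3 to 60 N. Pads are 20 mm wide; open, the fingers measure 128 mm over their backs; the gripper's body (75 mm by 189 mm) begins 69 mm behind the grasp point.
Start: joints at [-1.178, 0.468, -0.012, 1.603, 0.006, 1.071, -0.056], TCP at [274.428, 589.235, 214.592] pointing down, gripper open.
Joint ranges: [-2.53, 2.53], [-0.31, 2.02], [-1.57, 1.55], [0.28, 2.44], [-1.29, 4.43], [0.15, 1.84], [-2.92, 2.92]. Speed limits (rad/s): [2.57, 2.57, 3.14, 3.14, 3.14, 3.14, 3.14].

INTERFACE

Orientations are given as a rotation vector (axis times angle).
In Python, from cell import robot, grip, kin, viewer gives the robot as it stands. Calls block until the motion is done:
- robot.movep(position, orientation): joint-space move of the TCP to a pose.
- robot.servo_line(position, feed=150, rotation=None): straight line of the TCP; rotation=None keeps the orientation; feed is the mean speed in mm/s.
- robot.goto_joints(angles): joint-space move.
- grip(opening, newtons=None): opening from 0.0 (shut) to 1.0 (fully open); newtons is the grip in N (None keeps the last); returns when the fingers have stopped.
- robot.hold(seconds).
- kin.ik(position, orientation): joint angles nearest the present ones, or None.
- robot.observe(): the state.
- viewer.read_camera(name): name is "side" or "top"; returns the picture (400x640x3 uint8, red, green, blue); there is no depth.
- viewer.camera_info(name): a dict with "camera_matrix" (3x3 intrinsics, pixels), "R" (3x3) and "t" (3): a world point X has camera coordinates R X + t. Camera axes: x right, y down, z forward; pixel columns grow to the right and rows downward; lengths in mm; the calibration is good to about 2 mm. A picture is of the moment at which its call begins. camera_info takes no time and is no camera call.
A pose or a line that the arm cannot do raises robot.IKError and nothing moves.
- robot.job_done(): hands the job in; it is judged then, once.
Trained networks look in the newest picture that a camera, given by its name, has taken for a name from the list of things; names that differ only in an ending like _2 or _b are one class to them, and where a whole thing is asked for, a point or a joint stands for the part that bears it (a point fixed in the world has none). Each returns a list of dicts, best first, with "confidence" (0 to 1); they miss things now and then, are a little off and sometimes report something else, mostly with a low value. They report only what shows in the picture. A call takes as long as a camera call.
- viewer.silhouettes(name, camera): "mask" (400x640 bool, what is visible of it).
- viewer.pinpoint(name, camera): "at" ([x, y, z] in mm, in the coordinates of the camera as it stood for that picture, good to about 4 mm: a listed point, or the origin of a listed thing).
The state is a dict: "t": time; "joints": joint angles; "joint_velocities": joint speeds; "joint_torque": joint torques, N m; "tcp_pos": TCP position; "tcp_rot": TCP orientation; "contact_force": force on the tool from outside, world axes, zero at the start; "wrist_torque": the same for the moment, N m; "grip_width": opening from 0.0 (shut) to 1.0 (fully open); "grip_force": force on a finger pad.
Only numpy, scipy, OpenCV 4.12 (cv2) and the standard library are available. Lean on these libraries where they do the work, as an engineer would, in place of code of your own. Each camera call takes 0.05 s, during which the arm holds its last target. There are 200 camera calls.

TASK

Take the clip-on drip nozzle from the tray and press it straight down onto the water pipe, spout towards the grinding wheel, on the valve side of the slotted stop plate and at least 2 cm short of it, until the clip has snapped over the pipe and sits fully home. Then slide it along the pipe until it bears gently against the stop plate, and let go, leaving it upright. Do not force it, and leave the two glasses alone.

Things in the scene. Friction and masses are not known exactly. Their poses are not given: they have to be found in the camera images.
- nozzle_grip (a point): Middle of the grip tab of the loose drip nozzle, a grey plastic pipe clip (75 g) standing on its two arms. The tab is 14 mm thick (frame x), 24 mm wide (y), 45 mm tall; this point is 65 mm above the feet, 24 mm above the crown under the tab, 21 mm below the tab's top. Grip it from above across the 14 mm. Frame: x = where the spout points, y = along the pipe once fitted, z = up.
- nozzle_seat (a point): Centre of the clip's mouth, 43 mm straight below nozzle_grip, 22 mm above the feet; on the pipe's axis when home. Axes as nozzle_grip. The crown's underside, 11 mm above it, then lies on the pipe. Two sprung arms hinge at the crown, are 27 mm apart at the feet and 11 mm at a throat 9 mm below this point. The clip is 24 mm long along the pipe.
- spout_tip (a point): End of the nozzle's brass spout (7 mm tube), 54 mm from the clip's middle along the nozzle's x.
- stop_face (a point): On the bearing face of the fixed stop plate (aluminium, 60 mm wide, 8 mm thick, top 100 mm above the table, with a 26 mm slot the pipe runs through), mid-slot, 90 mm above the table. Frame: y = along the pipe, out of this face, towards the valve; x = level, towards the wheel; z = up. The clip bears on it when nozzle_seat is 12 mm along +y.
- pipe_mid (a point): Mid-length of the level 22 mm steel water pipe, 90 mm above the table. CAUTION: the pipe is clamped in slotted posts; its true axis is anywhere up to 5 mm above or below this point. It runs along y, bare from -157 to 157 mm; stop valve at +y; x = towards the wheel. The clip starts to grip 20 mm above home, takes 15 to 25 N at 15 mm, then snaps, pulls itself in and bottoms hard (20 N per mm).
- nozzle: The whole loose drip nozzle; origin between the feet, axes as nozzle_grip. Dragging it along the pipe takes 1 to 5 N.
- stop: The stop plate; origin at stop_face, same axes.
- rig: The fixed grinding station: green base plate 360 x 400 x 14 mm, two posts 340 mm apart carrying the pipe, a stone wheel 270 mm across, its top 60 mm above the table and its centre 190 mm along x from the pipe. Origin on the table below pipe_mid, axes as pipe_mid.
- tray: Fixed low steel tray 130 x 110 mm, rim 10 mm high, floor 5 mm, in which the nozzle stands. Origin under its centre.
- tumbler_a: Glass tumbler 72 mm in diameter, 90 mm tall, between tray and pipe. Leave alone. Origin under its centre.
- tumbler_b: Glass tumbler 62 mm in diameter, 80 mm tall, beyond the tray. Leave alone. Origin under its centre.

How it is judged:
By the outcome, as a careful person would: the job done as asked, in the order asked, and still so for the second after the job is handed in, with the robot touching nothing.
It also fails if it takes over 54 s, if anything falls off the work surface, if the arm or the gripper's body presses on something with over 40 N, if the wrist force passes 120 N, or if a joint passes its speed limit or range.

## Working session

There is one attempt and no reset: what is moved stays moved. The work goes in short steps, each a Python script; the robot and the scene stay as the last script left them, time stands still between calls to the robot, and variables do not carry over. Pictures are saved under pics/ and viewed, at most 10 in all, crops included, and the job is handed in when it is done.

```bash
ls; mkdir -p pics
cat > h.py <<'E'
import numpy as np, cv2
from cell import robot, grip, kin, viewer
from scipy.spatial.transform import Rotation as Rn
def cam(c):
    i=viewer.camera_info(c); return np.array(i["camera_matrix"]),np.array(i["R"]),np.array(i["t"]).ravel()
def find(name,c):
    K,R,t=cam(c); out=[]
    for d in viewer.pinpoint(name,c):
        out.append((round(d["confidence"],2),R.T@(np.array(d["at"])-t)))
    return out
def proj(X,c):
    K,R,t=cam(c); p=K@(R@np.array(X)+t); return p[:2]/p[2]
def snap(c,f=None):
    im=viewer.read_camera(c)
    if f: cv2.imwrite("pics/"+f,cv2.cvtColor(im,cv2.COLOR_RGB2BGR))
    return im
E
python3 - <<'E'
from h import *
np.set_printoptions(precision=1,suppress=True)
for c in ("side","top"):
    snap(c,c+"0.png"); K,R,t=cam(c); print(c,"pos",-R.T@t,"fwd",R[2],K[0,0])
    for n in ["nozzle_grip","nozzle_seat","spout_tip","stop_face","pipe_mid","nozzle","stop","rig","tray","tumbler_a","tumbler_b"]:
        for f in find(n,c)[:3]: print(n,f[0],f[1])
print(robot.observe())
a,b=[cv2.imread(f"pics/{c}0.png") for c in("side","top")]
E
```

```text
pics
side pos [ 80.4 475.2 460.1] fwd [ 0.6 -0.6 -0.6] 368.9586951144953
nozzle_grip 0.91 [452.1 261.1  67.6]
nozzle_seat 0.95 [458.8 261.2  28.6]
nozzle_seat 0.69 [ 536.  -176.6   -0.6]
spout_tip 0.96 [503.4 249.1  27.5]
stop_face 0.56 [ 512.3 -255.2   91. ]
pipe_mid 0.95 [ 532.6 -181.3   87. ]
nozzle 0.78 [451.1 258.5   3.3]
stop 0.9 [ 515.1 -256.7   90.6]
rig 0.79 [ 534.2 -180.5    0.9]
tray 0.78 [437.8 274.2  -0. ]
tray 0.3 [453.  260.8  70.3]
tumbler_a 0.76 [418.3 141.3   1.4]
tumbler_a 0.6 [629.5 273.4   5.6]
tumbler_a 0.33 [440.1 278.8  -0.5]
tumbler_b 0.76 [418.3 141.3   1.4]
tumbler_b 0.6 [629.5 273.4   5.6]
tumbler_b 0.33 [440.1 278.8  -0.5]
top pos [401.6  72.6 833.1] fwd [ 0.1 -0.  -1. ] 381.91769152373433
nozzle_grip 0.62 [453.3 259.4  71.7]
nozzle_seat 0.7 [451.5 263.6  27.5]
nozzle_seat 0.56 [439.7 279.8   0.2]
nozzle_seat 0.52 [452.7 260.4  71. ]
spout_tip 0.89 [505.4 248.2  25.4]
spout_tip 0.7 [631.4 271.2  -1.6]
stop_face 0.96 [ 517.6 -255.8   88.4]
pipe_mid 0.7 [ 533.  -182.4   93.5]
pipe_mid 0.67 [ 535.8 -181.6    1.3]
pipe_mid 0.27 [ 518.4 -254.7   89. ]
nozzle 0.74 [453.6 261.7   3.2]
stop 0.57 [ 515.4 -256.1   89.9]
rig 0.78 [ 535.3 -184.5   -2.4]
rig 0.46 [419.4 137.8   3.1]
tray 0.69 [436.2 278.3  -2. ]
tumbler_a 0.72 [418.1 139.    2.4]
tumbler_a 0.57 [632.6 273.3  -3.6]
tumbler_b 0.72 [418.1 139.    2.4]
tumbler_b 0.57 [632.6 273.3  -3.6]
{'t': 1.2, 'joints': array([-1.2,  0.5, -0. ,  1.6,  0. ,  1.1, -0.1]), 'joint_velocities': array([ 0., -0., -0., -0.,  0.,  0., -0.]), 'joint_torque': array([  0. , -52. ,  -0. , -24.4,  -0.1,   0. ,   0. ]), 'tcp_pos': array([274.4, 589.2, 214.6]), 'tcp_rot': array([ 0.7,  3.1, -0. ]), 'contact_force': array([-0.2, -0.1,  0. ]), 'wrist_torque': array([0., 0., 0.]), 'grip_force': 0.0, 'grip_width': 1.0026810583212846}
```

View pics/side0.png

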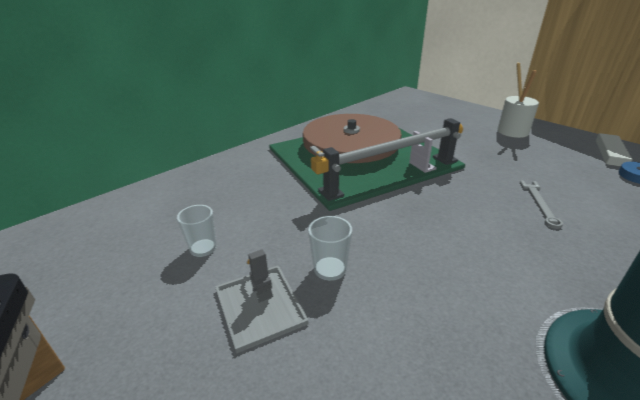

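View pics/top0.png

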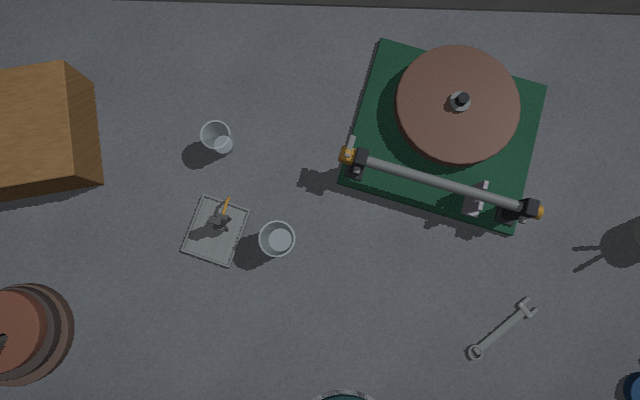

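Both pictures agree with the networks. In the top view the nozzle is in the tray at about (222,220), with its spout toward the upper right. Tumbler_a is at (277,238) and tumbler_b at (217,137). The pipe runs from (365,160) to (520,207) with the valve on the left, and the stop plate is at about (478,198). Next I'll refine the pipe axis by edge fitting in both pictures.

```bash
cat > fit.py <<'E'
from h import *
from scipy.optimize import least_squares
np.set_printoptions(precision=2,suppress=True)
ims={c:cv2.imread(f"pics/{c}0.png").astype(np.float32) for c in("side","top")}
sat={c:(i.max(2)-i.min(2))/(i.max(2)+8) for c,i in ims.items()}
def P(p,s):  # p=(x,y,z,yaw); s along +y
    x,y,z,w=p; return np.array([x-s*np.sin(w),y+s*np.cos(w),z])
def meas(p,cs):
    obs=[]
    for c in cs:
        K,R,t=cam(c); C=-R.T@t
        for s in list(range(-50,131,10)):
            X=P(p,s); d=P(p,1)-P(p,0); v=X-C; n=np.cross(d,v); n/=np.linalg.norm(n)
            q=proj(X,c); e=proj(X+n*11,c)-q; r=np.linalg.norm(e); e/=r
            u=np.arange(-2.2*r,2.2*r,.1)
            pr=cv2.remap(sat[c],(q[0]+u*e[0]).astype(np.float32)[None],(q[1]+u*e[1]).astype(np.float32)[None],cv2.INTER_LINEAR)[0]
            m=pr<0.22
            # run containing centre
            k=len(u)//2
            if not m[k]: continue
            a=k
            while a>0 and m[a-1]: a-=1
            b=k
            while b<len(u)-1 and m[b+1]: b+=1
            if a==0 or b==len(u)-1 or abs((u[b]-u[a])/(2*r)-1)>.3: continue
            obs.append((c,s,q+e*(u[a]+u[b])/2,(u[b]-u[a])/(2*r)))
    return obs
def fit(cs,p):
  for _ in range(3):
    o=meas(p,cs)
    def f(v):
        pp=(v[0],p[1],v[1],v[2]); r=[]
        for c,s,m,_ in o:
            a,b=proj(P(pp,s),c),proj(P(pp,s+5),c); d=(b-a)/np.linalg.norm(b-a)
            r.append(d[0]*(m-a)[1]-d[1]*(m-a)[0])
        if len(cs)==1: r.append((v[1]-90)*.001)
        return r
    s=least_squares(f,[p[0],p[2],p[3]],loss="soft_l1",f_scale=.3); p=(s.x[0],p[1],s.x[1],s.x[2])
  return np.array(p),len(o),np.mean([q[3] for q in o]),np.std(s.fun)
p0=(533.9,-182,90,-0.235)
for cs in (["top"],["side"],["top","side"]): print(cs,*fit(cs,p0))
E
python3 fit.py
```

```text
Traceback (most recent call last):
  File "fit.py", line 41, in <module>
    for cs in (["top"],["side"],["top","side"]): print(cs,*fit(cs,p0))
                                                           ~~~^^^^^^^
  File "fit.py", line 38, in fit
    s=least_squares(f,[p[0],p[2],p[3]],loss="soft_l1",f_scale=.3); p=(s.x[0],p[1],s.x[1],s.x[2])
  File "fit.py", line 34, in f
    a,b=proj(P(pp,s),c),proj(P(pp,s+5),c); d=(b-a)/np.linalg.norm(b-a)
        ~~~~^^^^^^^^^^^
  File "h.py", line 12, in proj
    K,R,t=cam(c); p=K@(R@np.array(X)+t); return p[:2]/p[2]
          ~~~^^^
  File "h.py", line 5, in cam
    i=viewer.camera_info(c); return np.array(i["camera_matrix"]),np.array(i["R"]),np.array(i["t"]).ravel()
ValueError: time passes only in moves, steps and waits
```

```bash
sed -i 's/^def cam/from functools import lru_cache\n@lru_cache\ndef cam/' h.py; python3 fit.py 2>&1 | tail -5; python3 -c "
from h import *
print(robot.observe()['t'])"
```

```text
['top'] [ 535.52 -182.     90.     -0.28] 19 1.0031977351288641 0.10087465333038055
['side'] [ 540.55 -182.     90.     -0.27] 18 1.1543374168493754 0.23701667609168886
['top', 'side'] [ 534.64 -182.     93.19   -0.28] 35 1.0658849773679477 0.20674651314125556
1.2
```

```bash
cat >> h.py <<'E'
def rot(w,sg=1):
    y=sg*np.array([np.cos(w),np.sin(w),0]); z=np.array([0,0,-1.]); return Rn.from_matrix(np.column_stack([np.cross(y,z),y,z])).as_rotvec()
G=np.array([452.7,260.5]); WN=-0.235; WP=-0.28
d=np.array([-np.sin(WP),np.cos(WP)])   # pipe +y
PM=np.array([534.8,-182.])
S=np.array([516.0,-256.0]); sS=(S-PM)@d  # stop face along pipe
E
python3 - <<'E'
from h import *
np.set_printoptions(precision=2,suppress=True)
print(sS, (S-PM)@[d[1],-d[0]])
for sg in (1,-1):
    for p,w in (([*G,48],WN),([*G,200],WN),([*(PM+(sS+55)*d),200],WP),([*(PM+(sS+55)*d),114],WP),([*(PM+(sS+10)*d),114],WP)):
        print(sg,p,kin.ik(p,rot(w,sg)))
E
```

```text
-76.31358862800238 2.3824757535019696
1 [np.float64(452.7), np.float64(260.5), 48] [-0.84  0.51  0.32  2.05 -0.26  0.62 -0.58]
1 [np.float64(452.7), np.float64(260.5), 200] [-0.91  0.27  0.38  1.95 -0.12  0.94 -0.7 ]
1 [np.float64(528.9098693914797), np.float64(-202.48354026086028), 200] [-0.39  0.45  0.91  1.87 -0.42  1.02  0.42]
1 [np.float64(528.9098693914797), np.float64(-202.48354026086028), 114] [-0.33  0.58  0.85  1.93 -0.56  0.88  0.53]
1 [np.float64(516.4738652060945), np.float64(-245.73103498484497), 114] [-0.31  0.63  0.95  1.92 -0.65  0.93  0.68]
-1 [np.float64(452.7), np.float64(260.5), 48] [-0.37  0.52 -0.27  2.01  0.22  0.64  2.12]
-1 [np.float64(452.7), np.float64(260.5), 200] [-0.4   0.28 -0.21  1.92  0.07  0.95  2.25]
-1 [np.float64(528.9098693914797), np.float64(-202.48354026086028), 200] [-0.61  0.71  1.35  1.88 -0.76  1.2  -2.42]
-1 [np.float64(528.9098693914797), np.float64(-202.48354026086028), 114] [-0.58  0.91  1.34  1.95 -0.99  1.17 -2.25]
-1 [np.float64(516.4738652060945), np.float64(-245.73103498484497), 114] [-0.49  0.92  1.34  1.93 -0.99  1.18 -2.18]
```

Run:
```python
from h import *
np.set_printoptions(precision=1,suppress=True)
grip(0.5)
robot.movep([*G,150],rot(WN))
snap("side","a1.png"); 
for c in("side","top"):
    if c=="top": snap(c)
    for n in("nozzle_grip","spout_tip","nozzle_seat"):
        for f in find(n,c)[:2]: print(c,n,f[0],f[1])
o=robot.observe(); print(o["t"],o["tcp_pos"],o["contact_force"],o["grip_width"])
```

```text
side nozzle_grip 0.95 [451.5 260.1  69.4]
side spout_tip 0.61 [506.3 251.3  29. ]
side spout_tip 0.49 [455.7 257.7   1.2]
side nozzle_seat 0.62 [459.5 266.1  29.2]
top nozzle_grip 0.9 [459.1 260.4  71.8]
top spout_tip 0.88 [503.4 247.8  25.9]
top nozzle_seat 0.54 [451.9 265.3  26. ]
3.825 [452.6 260.8 150. ] [-1.  -0.1 -0.4] 0.5004221691712394
```

View pics/a1.png

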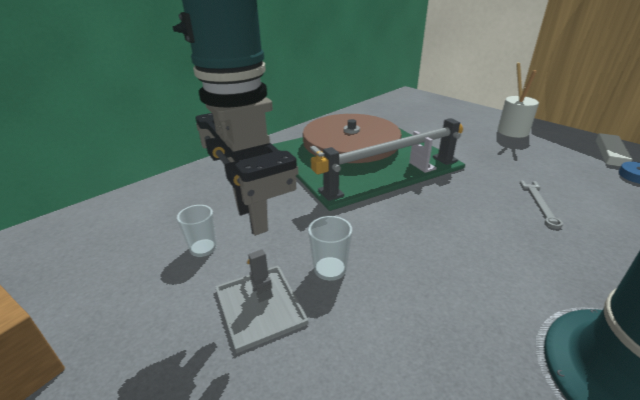

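The gripper is centred above the tab, which shows at (258,265), and both tumblers are clear. I'll descend, grip and lift.

```bash
python3 - <<'E'
from h import *
np.set_printoptions(precision=2,suppress=True)
def st(m): o=robot.observe(); print(m,o["t"],o["tcp_pos"],o["contact_force"],o["wrist_torque"],o["grip_width"],o["grip_force"])
g=np.array([454,260.5])
robot.servo_line([*g,90],150,rot(WN)); robot.servo_line([*g,49.5],60); st("down")
grip(0.0,10); st("g10"); grip(0.0,50); st("g50")
robot.servo_line([*g,70],60); st("lift"); robot.servo_line([*g,225],200); robot.hold(.2); st("up")
q=PM+(sS+55)*d
robot.movep([*q,225],rot(WP)); robot.hold(.2); st("over")
snap("side","b1.png"); 
for c in("side","top"):
    if c=="top": snap(c,"b2.png")
    for n in("nozzle_grip","spout_tip","nozzle_seat","pipe_mid","stop_face"):
        for f in find(n,c)[:1]: print(c,n,f[0],f[1])
E
python3 -c "
import cv2,numpy as np
a=cv2.imread('pics/b1.png')[60:260,220:520];b=cv2.imread('pics/b2.png')[60:260,300:600]
cv2.imwrite('pics/b3.png',cv2.resize(np.vstack([a,b]),None,fx=1.5,fy=1.5,interpolation=2))"
```

```text
down 5.2 [454.16 260.49  49.52] [ 0.16 -0.29  1.25] [-0.13  0.01 -0.02] 0.5005995277581907 0.0
g10 5.7833 [454.12 260.53  49.63] [-0.02 -0.87  1.18] [-0.02  0.06  0.01] 0.15340944925722994 9.999720454216003
g50 6.0 [454.13 260.56  49.61] [0.17 0.52 1.42] [-0.09  0.12 -0.06] 0.14829425951388753 50.000367164611816
lift 6.4917 [454.14 260.72  70.47] [-0.22 -0.68 -1.22] [-0.05  0.1  -0.  ] 0.148891060539244 49.99960541725159
up 7.6167 [453.45 260.12 223.78] [ 0.19 -0.49 -1.02] [-0.06  0.06  0.02] 0.14845678503730833 49.99955177307129
over 9.5333 [ 529.27 -201.47  224.92] [-1.03  0.12 -0.41] [-0.04  0.14  0.01] 0.15115265777052225 49.99962866306305
side nozzle_grip 0.71 [437.87 275.94  -1.06]
side spout_tip 0.66 [ 582.91 -215.05  200.52]
side nozzle_seat 0.85 [ 534.05 -200.03  202.39]
side pipe_mid 0.9 [ 533.14 -183.87   89.39]
side stop_face 0.91 [ 512.93 -254.78   90.45]
top nozzle_grip 0.96 [ 529.74 -201.56  245.96]
top spout_tip 0.83 [ 578.52 -219.28  203.19]
top nozzle_seat 0.82 [ 530.93 -201.6   201.28]
top pipe_mid 0.72 [ 534.99 -182.33   91.53]
top stop_face 0.7 [418.18 139.07   1.28]
```

View pics/b3.png

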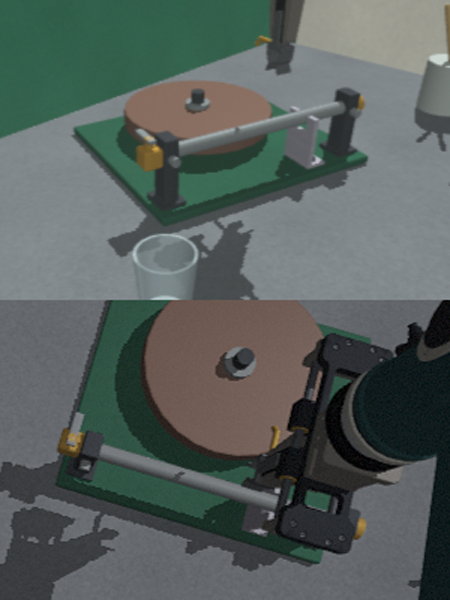

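The nozzle is held upright with its spout toward the wheel, and the pipe fits agree to about 1 mm. I'll press down in small force-checked steps.

```bash
cat > press.py <<'E'
from h import *
q=PM+(sS+55)*d; n=np.array([d[1],-d[0]])
def F(avg=1):
    o=robot.observe(); f=o["contact_force"]; return o,np.array([f[:2]@n,f[:2]@d,f[2]])
robot.servo_line([*q,152],120,rot(WP)); robot.hold(.3)
o,f0=F(); print("ref",f0,o["tcp_pos"],o["t"])
z=152; peak=0; zp=None; why="end"
while z>100:
    z-=1.0; robot.servo_line([*q,z],25); o,f=F(); f=f-f0
    print(f"{z:.0f} {o['tcp_pos'][2]:.1f} F={f.round(1)} t={o['t']:.2f} lat={(o['tcp_pos'][:2]-q)@n:.1f} w={o['grip_width']:.3f}")
    if f[2]>peak: peak,zp=f[2],z
    snapped = peak>9 and f[2]<peak-8
    if z>141 and f[2]>8: why="early";break
    if abs(f[0])>15: why="lateral";break
    if f[2]>38: why="high";break
    if peak>9 and zp-z>=3 and f[2]<4: why="snapped";break
print(why)
E
python3 press.py
```

```text
ref [-1.04786042 -0.49423665 -0.33957279] [ 529.24989594 -202.51900556  152.53337949] 11.1917
151 151.0 F=[ 0.6 -0.1 -0.4] t=11.44 lat=-0.0 w=0.147
150 149.9 F=[ 0.1  0.7 -0.5] t=11.69 lat=-0.1 w=0.147
149 148.9 F=[ 1.7  0.3 -0.9] t=11.94 lat=-0.1 w=0.150
148 148.0 F=[ 1.   0.1 -0.5] t=12.19 lat=-0.0 w=0.148
147 146.9 F=[ 0.9 -0.3 -0.9] t=12.44 lat=-0.1 w=0.144
146 145.9 F=[ 1.4  0.7 -1.1] t=12.69 lat=-0.1 w=0.148
145 144.9 F=[ 1.  -0.7 -1.4] t=12.94 lat=-0.0 w=0.150
144 143.9 F=[ 2.   0.3 -0.3] t=13.19 lat=-0.1 w=0.150
143 142.9 F=[ 1.4 -0.3 -1.6] t=13.44 lat=-0.1 w=0.148
142 141.9 F=[ 1.5  0.4 -0.9] t=13.69 lat=-0.1 w=0.152
141 140.9 F=[ 0.8  0.2 -0.4] t=13.94 lat=-0.1 w=0.149
140 139.9 F=[ 1.2 -0.2 -1. ] t=14.19 lat=-0.1 w=0.154
139 138.9 F=[-0.3  0.3 -0.2] t=14.44 lat=-0.1 w=0.148
138 137.9 F=[ 0.6 -0.1 -0.4] t=14.69 lat=-0.1 w=0.148
137 137.0 F=[ 0.9 -0.6  0.3] t=14.94 lat=-0.0 w=0.147
136 136.1 F=[-0.1  0.8  2.2] t=15.19 lat=0.1 w=0.153
135 135.3 F=[0.1 0.5 4.7] t=15.44 lat=0.2 w=0.149
134 134.5 F=[-1.2  0.6  6.4] t=15.69 lat=0.3 w=0.149
133 134.0 F=[-2.1  0.3 10.4] t=15.94 lat=0.5 w=0.151
132 133.2 F=[-2.   1.3 12.2] t=16.19 lat=0.7 w=0.148
131 132.4 F=[-1.4  0.9 12.2] t=16.44 lat=1.0 w=0.146
130 131.3 F=[-2.3  0.8 11.3] t=16.69 lat=1.1 w=0.153
129 129.9 F=[-0.2  0.3  9.5] t=16.94 lat=0.8 w=0.152
128 128.6 F=[-0.6  0.6  6.8] t=17.19 lat=0.5 w=0.152
127 127.2 F=[-0.6  0.   5.9] t=17.44 lat=0.3 w=0.149
126 125.8 F=[0.4 0.4 3.7] t=17.69 lat=0.0 w=0.152
snapped
```

```bash
cat > press2.py <<'E'
from h import *
q=PM+(sS+55)*d; n=np.array([d[1],-d[0]]); f0=np.array([-1,-.5,-.8])
def F():
    o=robot.observe(); f=o["contact_force"]; return o,np.array([f[:2]@n,f[:2]@d,f[2]])-f0
z=126
while z>104:
    z-=1.0; robot.servo_line([*q,z],30); o,f=F()
    print(f"{z:.0f} {o['tcp_pos'][2]:.1f} F={f.round(1)} t={o['t']:.2f} lat={(o['tcp_pos'][:2]-q)@n:.1f} w={o['grip_width']:.3f}")
    if abs(f[0])>15 or f[2]>12: break
E
python3 press2.py
```

```text
125 124.7 F=[ 0.4 -0.1  2.4] t=17.94 lat=-0.2 w=0.152
124 123.7 F=[ 1.   0.7 -0.3] t=18.19 lat=-0.2 w=0.147
123 122.7 F=[ 0.6  0.9 -1.6] t=18.44 lat=-0.2 w=0.148
122 121.8 F=[ 1.2  0.1 -1.1] t=18.69 lat=-0.2 w=0.149
121 120.8 F=[ 0.6 -0.2 -2.4] t=18.94 lat=-0.2 w=0.152
120 119.8 F=[-0.1 -0.7 -2.5] t=19.19 lat=-0.2 w=0.150
119 118.9 F=[ 0.5  0.4 -1.5] t=19.44 lat=-0.1 w=0.152
118 117.9 F=[ 0.3  0.3 -2.6] t=19.69 lat=-0.1 w=0.150
117 117.2 F=[-0.4  0.3  0.7] t=19.94 lat=0.1 w=0.148
116 117.1 F=[-2.5  1.7  9.4] t=20.19 lat=0.1 w=0.151
115 117.0 F=[-5.4  0.6 18.1] t=20.44 lat=0.2 w=0.149
```

The peak force passed, the clip pulled itself in, and it bottomed hard at TCP z of about 117.1, so it is home. I'll relax the vertical load and slide toward the stop plate.

```bash
cat > slide.py <<'E'
from h import *
n=np.array([d[1],-d[0]]); f0=np.array([-1,-.5,-.8]); Q=lambda k:[*(PM+(sS+k)*d),117.0]
def F():
    o=robot.observe(); f=o["contact_force"]; return o,np.array([f[:2]@n,f[:2]@d,f[2]])-f0
robot.servo_line(Q(55),30); robot.hold(.2); o,f=F(); print("relaxed",o["tcp_pos"],f.round(1))
k=55; base=[]
while k>0:
    k-=4 if k>26 else 1; robot.servo_line(Q(k),25); o,f=F()
    a=(o['tcp_pos'][:2]-PM)@d-sS
    print(f"{k} act={a:.1f} z={o['tcp_pos'][2]:.1f} F={f.round(1)} t={o['t']:.2f} lat={(o['tcp_pos'][:2]-PM)@n:.1f}")
    if len(base)>2 and f[1]>np.median(base)+3.5: break
    if np.abs(f).max()>14: print("high"); break
    base.append(f[1])
E
python3 slide.py
```

```text
relaxed [ 529.02111182 -202.53242956  117.12304808] [-1.3  0.6  5.2]
51 act=52.5 z=117.1 F=[-1.2  5.7  5.5] t=21.20 lat=0.3
47 act=48.0 z=117.1 F=[-0.1  5.2  5.2] t=21.51 lat=0.4
43 act=43.6 z=117.1 F=[-0.1  5.8  5.5] t=21.82 lat=0.3
39 act=39.2 z=117.1 F=[-0.3  5.4  5.5] t=22.12 lat=0.3
35 act=35.1 z=117.1 F=[0.6 4.6 6.6] t=22.43 lat=0.2
31 act=31.1 z=117.1 F=[-0.   4.   6.6] t=22.74 lat=0.2
27 act=27.1 z=117.1 F=[0.1 5.7 6.4] t=23.05 lat=0.2
23 act=23.1 z=117.1 F=[-0.2  5.8  6.5] t=23.36 lat=0.2
22 act=22.6 z=117.1 F=[0.1 6.  6.9] t=23.61 lat=0.2
21 act=21.7 z=117.1 F=[0.2 7.1 7. ] t=23.86 lat=0.2
20 act=20.7 z=117.1 F=[0.4 5.3 7.2] t=24.11 lat=0.2
19 act=19.8 z=117.1 F=[-0.4  6.7  6.7] t=24.36 lat=0.2
18 act=18.8 z=117.1 F=[-0.5  5.7  7.1] t=24.61 lat=0.2
17 act=17.7 z=117.1 F=[0.1 7.  6.7] t=24.86 lat=0.2
16 act=16.8 z=117.1 F=[0.2 6.6 7. ] t=25.11 lat=0.2
15 act=15.8 z=117.1 F=[0.1 6.3 6.2] t=25.36 lat=0.2
14 act=14.8 z=117.1 F=[-0.2  6.1  6.2] t=25.61 lat=0.2
13 act=13.8 z=117.1 F=[0.7 6.6 6.8] t=25.86 lat=0.2
12 act=12.8 z=117.1 F=[0.2 7.4 6.7] t=26.11 lat=0.2
11 act=11.8 z=117.1 F=[0.7 6.8 6.2] t=26.36 lat=0.2
10 act=10.8 z=117.1 F=[0.7 5.7 7.3] t=26.61 lat=0.2
9 act=9.7 z=117.1 F=[-0.8  5.9  8. ] t=26.86 lat=0.2
8 act=8.8 z=117.1 F=[0.4 6.1 6.8] t=27.11 lat=0.2
7 act=8.1 z=117.1 F=[0.9 6.7 6.9] t=27.36 lat=0.2
6 act=8.1 z=117.1 F=[0.  9.9 8.3] t=27.61 lat=0.3
```

The TCP stopped advancing at 8.1 mm and the axial force rose about 3.5 N, so the clip is in contact with the plate. I'll release, retreat upward and look.

Run:
```python
from h import *
np.set_printoptions(precision=1,suppress=True)
k=PM+(sS+6.8)*d
robot.servo_line([*k,117.3],10); robot.hold(.1); o=robot.observe(); print(o["tcp_pos"],o["contact_force"])
grip(0.45); robot.hold(.2); o=robot.observe(); print(o["grip_width"],o["contact_force"],o["tcp_pos"])
p=o["tcp_pos"]
robot.servo_line([p[0],p[1],190],80); robot.servo_line([p[0],p[1],330],250)
robot.movep([430,100,330],rot(WN)); 
o=robot.observe(); print(o["t"],o["contact_force"])
for c in("side","top"):
    snap(c,f"c_{c}.png")
    for n_ in("nozzle_grip","spout_tip","nozzle_seat","stop_face"):
        for f in find(n_,c)[:1]: print(c,n_,f[0],f[1],"along",(f[1][:2]-PM)@d-sS)
a=cv2.imread('pics/c_side.png')[90:210,270:490];b=cv2.imread('pics/c_top.png')[120:240,330:550]
cv2.imwrite('pics/c3.png',cv2.resize(np.vstack([a,b]),None,fx=2.5,fy=2.5,interpolation=2))
```

```text
[ 516.1 -247.6  117.1] [1.7 6.7 4.2]
0.4481877492846651 [ 0.2 -0.8 -0.9] [ 515.6 -248.9  117.3]
31.85 [-0.3 -0.3  0.3]
side nozzle_grip 0.72 [ 516.2 -248.4  137.5] along 7.3141270753934435
side spout_tip 0.92 [ 570.9 -261.2   96.6] along 10.169023930144647
side nozzle_seat 0.55 [ 520.7 -240.9   97.2] along 15.804031512727725
side stop_face 0.74 [ 515.5 -254.6   87.8] along 1.239215755434671
top nozzle_grip 0.81 [ 519.4 -248.2  138.2] along 8.382862038833906
top spout_tip 0.68 [ 567.2 -260.7   95.2] along 9.634357142416519
top nozzle_seat 0.81 [ 515.3 -245.1   90.2] along 10.241679893107275
top stop_face 0.6 [ 515.7 -255.8   89.6] along 0.16070440958347376
```

View pics/c3.png

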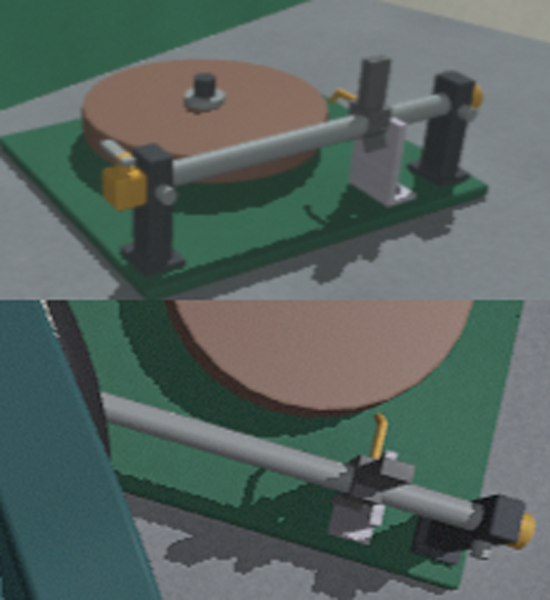

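The nozzle sits upright on the pipe against the plate: tab at (420,125) in the side view, spout toward the wheel, tumblers untouched. I'll do one quick numeric tilt check from the picture.

Run:
```python
from h import *
a,b=proj([516,-247,112],"side"),proj([516,-247,155],"side"); print(a,b,"expected dx/dy",(a-b)[0]/(a-b)[1])
im=cv2.imread("pics/c_side.png"); g=cv2.cvtColor(im,cv2.COLOR_BGR2GRAY).astype(float)
ys=np.arange(int(b[1])+2,int(a[1])-3)
print(ys)
xs=[]
m=viewer.silhouettes("nozzle","side")[0]["mask"]
for y in ys:
    w=np.where(m[y,405:440])[0]+405; xs.append((w.min(),w.max()) if len(w) else (0,0))
print(xs, np.polyfit(ys,np.mean(xs,1),1)[0])
for n in(-.1,0,.1):
    t=proj([516+43*n*d[0],-247+43*n*d[1],155],"side"); print(n,(a-t)[0]/(a-t)[1])
for c in("top","side"):
    for n_ in("tumbler_a",): print([(f[0],f[1].round(0)) for f in find(n_,c)[:2]])
```

```text
[418.3527238  131.36804666] [420.80287131 113.81068358] expected dx/dy -0.13955099627836695
[115 116 117 118 119 120 121 122 123 124 125 126 127]
[(np.int64(414), np.int64(425)), (np.int64(414), np.int64(425)), (np.int64(414), np.int64(425)), (np.int64(414), np.int64(425)), (np.int64(414), np.int64(424)), (np.int64(414), np.int64(424)), (np.int64(414), np.int64(424)), (np.int64(413), np.int64(424)), (np.int64(413), np.int64(424)), (np.int64(413), np.int64(424)), (np.int64(413), np.int64(424)), (np.int64(405), np.int64(423)), (np.int64(405), np.int64(423))] -0.37912087912088566
-0.1 -0.21904360294384254
0 -0.13955099627836695
0.1 -0.056685046779550344
[(0.27, array([ 519., -252.,  140.]))]
[(0.63, array([629., 273.,   3.])), (0.6, array([420., 143.,  -1.]))]
```

```bash
python3 -c "
from h import *
print(robot.job_done())"
```

```text
the job is handed in; nothing more can be done
None
```

The nozzle is snapped fully home on the pipe, slid gently up against the stop plate and released upright with the spout towards the wheel; both glasses are untouched, and the job was handed in at about 32 s of robot time.

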